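Slide the well tray under the reading head until it latches

ROBOT

A 6-joint arm with a two-finger parallel gripper is mounted at the origin on a cart in front of the work surface, level with it; the furniture and walls round the work are solid. World frame = base frame: x ahead of the robot, y to its left, z up, the work surface at z = 0. Lengths are in m, angles in rad, forces in N, time in s.
With the tool pointing down it reaches from about 0.325 to 1 m from the base axis. Payload 5.1 kg.
Tool frame: the origin (TCP) lies on the mounting face of the last link; the fingertips stand 173 mm ahead of it and the grasp point (between the pads) lies 155 mm ahead of it; z points along the fingers, y is the direction in which the jaws open and shut (so a half turn about z gives the same grasp; the last joint's range is limited). The gripper opens to 85 mm and grips with 20 to 120 N. Pads are 22 mm wide; open, the fingers measure 114 mm over their backs; the gripper's body (76 mm by 85 mm) begins 54 mm behind the grasp point. The pads swing forward as they close: fully open they stand 13 mm farther back than shut.
Start: joints at [1.07, 0.124, 1.65, -0, 1.367, -0.083], TCP at [0.264, 0.594, 0.405] pointing down, gripper open.
Joint ranges: [-2.61, 2.61], [-1.02, 2.33], [0.03, 2.71], [-1.35, 4.49], [0.32, 2.68], [-2.91, 2.91]. Speed limits (rad/s): [2.57, 2.57, 3.14, 3.14, 3.14, 3.14].

INTERFACE

Orientations are given as a unit quaternion [w, x, y, z].
In Python, from station import bot, imaging gives the robot as it stands.
- The arm moves only by the tool arm_command, never from a script. Its argument "series" is a list that holds one entry, the list of rows, each a list of 7 numbers: the turn, a rotation vector about the tool's x, y, z in rad, then the shift along the tool's x, y, z in m, then the closure, from -1 (fully open) to 1 (shut), so that 0 is half open. A call has 1 to 12 rows; each row is the pose to reach, as a shift and turn from the pose commanded when the call began, along the tool's axes at that moment; what a row does not reach only later rows make up. A row lasts 1/10 s, in which the tool goes at most 50 mm and 8.59 degrees, less where a joint would pass 70% of its speed; a pose out of reach is approached as far as the arm can. A call with a gripper value outside its range is refused whole. The fingers move at their own pace and stop on an object; the grip force is fixed at half the most. Time passes only in rows, so rows that repeat a pose let the fingers close. It gives the time, the measured TCP pose, the force and the opening at its end, in the units of the state.
- bot.get_obs(): the state, without advancing time (a new reading comes with each control period).
- imaging.capture(name): name is "scene" or "top" or "wrist"; returns (picture, depth): 480x640x3 uint8, blue, green, red; 480x640 float32, m along the optical axis (not along the pixel's ray), 0 where there is no reading.
- imaging.calibration(name): a dict with "fov_y" (degrees; the focal length in pixels is half the picture's height over the tangent of half this angle, whatever the lens; pixels are square), "cx", "cy" (the principal point, pixels), "rvec" (rotation vector, rad) and "tvec" (3), from world to camera coordinates, as OpenCV has them; the wrist camera has in their place "hand_eye" (4x4, takes a point from camera to tool coordinates, whose origin is the TCP and whose axes are the flange's). Camera axes: x right, y down, z forward; pixel columns grow to the right and rows downward; lengths in m; the calibration is good to about 2 mm. A picture is of the moment at which its call begins: read the wrist's pose just before it. calibration takes no time and is no camera call.
- bot.job_done(): hands the job in, once; it reports no verdict.
The state is a dict: "time_s": time; "joint_pos": joint angles; "dq": joint speeds; "tau": joint torques, N m; "tool_pos": TCP position; "tcp_rot": TCP orientation; "wrist_force": force on the tool from outside, world axes, zero at the start; "wrist_torque": the same for the moment, N m; "finger_gap": opening from 0.0 (shut) to 1.0 (fully open).
Only numpy, scipy, OpenCV 4.12 (cv2) and the standard library are available. Lean on these libraries where they do the work, as an engineer would, in place of code of your own. Each camera call takes 0.05 s, during which the arm holds its last target. There are 200 camera calls.

TASK

Load the low well tray into the plate reader: lay it on the reader's bed, bevelled end towards the head, and push it from behind under the head, through the click of the catch, until it comes up softly against the depth stop and stays in when you let go. The tray is thin plastic, so feel your way and never shove it hard, and leave the deep tray, the slide box, the small bottle and the timer where they are.

Things in the scene. Friction and masses are not known exactly. Their poses are not given: they have to be found in the camera images.
- tray: LOW well tray to load: light grey plastic, 100 x 56 x 12 mm, 60 g, 9 x 5 small wells on top. Origin: centre of its underside; x along its length towards the BEVELLED end (both corners cut 6 mm at 45 degrees), which goes in first; y across, z up. Each long side has a notch 7 mm deep from x = 18 to 32 mm for the catches. It starts flat on the table, bevelled end roughly away from the robot.
- tray_rear (a point): Middle of the low tray's plain flat end wall (x = -50 mm, 6 mm above its underside): push here. Axes as the tray.
- deep_tray: DEEP well tray, same grey and outline (100 x 56 mm) but 26 mm high: too high for the reader, leave it alone. Origin: centre of its underside. The two trays may lie on either side of the reader.
- reader: Plate reader, fixed, white and grey, 300 x 114 mm. Origin: on the table under the middle of the head's front edge; x in the direction in which the tray goes in, y left, z up. Flat bed 104 mm wide from x = -167 to +133 mm, its top 16 mm above the table. Its buttons and display are dead details.
- reader_load (a point): Loading place: point on the bed's top, on the centre line, 100 mm in front of the head; axes as the reader. The bed is free of rails from 167 to 65 mm in front of the head. From there steel rails (7 mm thick, 12 mm high) funnel from 67 to 59 mm apart inside (tray: 56 mm), reached 40 mm in front of the head, and run on straight into the tunnel.
- reader_mouth (a point): Centre of the tunnel mouth: on the bed's top, under the head's front edge; axes as the reader. The head bridges the bed for 84 mm behind this point; its underside is 15 mm above the bed (3 mm over the low tray), its top 40 mm; a round turret on it, 52 mm behind the mouth, reaches 61 mm and the housing behind it 67 mm above the bed.
- catch_span (a point): Point on the bed's top, 68 mm behind the mouth: MIDDLE of the span, +-15 mm along x, in which the tray's front edge stands when two side catches snap into its notches. Where in the span is set inside, differs each time, cannot be seen: only the push force tells. A fixed rubber depth stop lies 2 mm beyond the snap. Held, the tray's flat end stands 17 to 47 mm in front of the head.
- ejector (a joint): Travel (m, 0 to 0.048) of the sprung plunger, 0 when out, its face then 40 mm behind the mouth; it pushes the tray out with 2.7 N, plus 0.7 N per cm. The push is 3 to 11 N up to the snap, then rises steeply at the stop. Let go too early, the tray comes back out; after the snap it backs 2 mm at most and is held. Contact forces of tray on reader summing to over 35 N (push of some 20 N) break it.
- slide_box: Closed slide box lying on the table, 37 x 85 x 30 mm; a bystander. Origin: underside.
- stain_b: Small brown bottle with black cap, 36 mm diameter, 87 mm high, upright; a bystander. Origin: centre of its underside.
- timer: Flat countdown timer, 62 x 62 x 20 mm; a bystander. Origin: centre of its underside.

How it is judged:
On the way:
1. the low tray lies flat on the reader's bed in front of the head, between the guides' lines, bevelled end towards the head (x of tray in the frame of reader_mouth between -0.145 and -0.045 m and y of tray in the frame of reader_mouth between -0.015 and 0.015 m and z of tray in the frame of reader_mouth below 0.004 m and angle between the x axis of tray and the x axis of reader, either way round below 0.2 rad and x of tray_rear in the frame of reader_mouth below -0.095 m), for 0.1 s.
At the end, for the whole second after the job is handed in: The low tray sits flat (within 3 mm and 3.4 degrees) and straight (3.4 degrees) in the tunnel, caught: let go and at rest, with the ejector plunger still held in by more than 10 mm and the tray's middle past the head's front edge (value of joint ejector above 0.01 m and velocity of joint ejector below 0.005 m/s and x of tray in the frame of reader_mouth above 0 m and angle between the x axis of tray and the x axis of reader, either way round below 0.06 rad and z of tray in the frame of reader_mouth below 0.003 m and angle between tray's own z axis and vertical below 0.06 rad and linear speed of tray below 0.01 m/s); the robot touches nothing.
It fails at once if the tray is forced against the reader: contact forces between them of more than 35 N, about a 20 N push (contact force between tray and reader above 35 N).
It fails at once if the deep tray is moved by more than 2 cm (distance of deep_tray from where it was at the start of the episode above 0.02 m).
It fails at once if the slide box is moved by more than 2 cm (distance of slide_box from where it was at the start of the episode above 0.02 m).
It fails at once if the small bottle is moved by more than 2 cm (distance of stain_b from where it was at the start of the episode above 0.02 m).
It fails at once if the timer is moved by more than 2 cm (distance of timer from where it was at the start of the episode above 0.02 m).
It also fails if it takes over 58 s, if anything falls off the work surface, if the arm or the gripper's body presses on something with over 40 N, if the wrist force passes 120 N, or if a joint passes its speed limit or range.

## Working session

There is one attempt and no reset: what is moved stays moved. The work goes in short steps, Python scripts to look and compute and a tool call to move; the robot and the scene stay as the last step left them, time stands still between calls to the robot, and variables do not carry over. Pictures are saved under pics/ and viewed, about 8 in all and at most 12, crops included, and the job is handed in when it is done.

Besides the shell and the picture viewer there is one more tool, called after "Request:" as name(argument=value, ...), one argument or row to a line, values as JSON. arm_command: Moves the arm, as the interface text tells. Its arguments: {"type":"object","properties":{"series":{"type":"array"}},"required":["series"]}

```bash
mkdir -p pics; ls; cat > h.py <<'E'
import numpy as np, cv2
from scipy.spatial.transform import Rotation as R
from station import bot, imaging
def grab(n):
    o=bot.get_obs(); p,d=imaging.capture(n); c=imaging.calibration(n)
    np.savez(f'{n}.npz',p=p,d=d,tp=o['tool_pos'],tr=o['tcp_rot'])
    return p,d,c,o
def cam(n,c,o=None):
    f=240/np.tan(np.radians(c['fov_y'])/2)
    if 'hand_eye' in c:
        T=np.eye(4);q=o['tcp_rot'];T[:3,:3]=R.from_quat([q[1],q[2],q[3],q[0]]).as_matrix();T[:3,3]=o['tool_pos']
        M=T@np.array(c['hand_eye'])
    else:
        A=np.eye(4);A[:3,:3]=R.from_rotvec(np.ravel(c['rvec'])).as_matrix();A[:3,3]=np.ravel(c['tvec']);M=np.linalg.inv(A)
    return f,c['cx'],c['cy'],M
def world(u,v,z,K):  # pixel on plane z
    f,cx,cy,M=K; r=M[:3,:3]@np.array([(u-cx)/f,(v-cy)/f,1]); o=M[:3,3]
    return o+r*(z-o[2])/r[2]
def cloud(d,K):
    f,cx,cy,M=K; v,u=np.mgrid[:480,:640]
    P=np.stack([(u-cx)/f*d,(v-cy)/f*d,d],-1)@M[:3,:3].T+M[:3,3]; P[d==0]=np.nan; return P
E
python3 - <<'E'
from h import *
p,d,c,o=grab('top'); K=cam('top',c); print(c,o)
cv2.imwrite('pics/top1.png',p)
E
```

```text
pics
{'fov_y': 52.89229827110595, 'cx': 322.69390962456254, 'cy': 237.66168315729433, 'rvec': array([ 2.14520114, -2.19341256,  0.10876703]), 'tvec': array([0.00342106, 0.56179679, 1.07919772])} {'time_s': 0.0, 'joint_pos': array([ 1.07039593e+00,  1.24488052e-01,  1.65168707e+00,  5.82597737e-06,
        1.36750367e+00, -8.25677610e-02]), 'dq': array([ 0.00180423,  0.00097851,  0.00110865, -0.00061901,  0.00068827,
       -0.00018535]), 'tau': array([-2.87124385e-04, -4.23629594e+01, -3.65439892e+01, -1.07634278e-04,
        7.07986837e-03,  8.65026919e-06]), 'tool_pos': array([0.26364034, 0.5938513 , 0.40345596]), 'tcp_rot': array([-3.02483657e-04,  2.07400369e-01,  9.78255590e-01, -9.98253215e-04]), 'wrist_force': array([-0.40999899, -0.45236453,  0.61182392]), 'wrist_torque': array([0.02192778, 0.00304544, 0.01115171]), 'finger_gap': 1.0001310402457662}
```

View pics/top1.png

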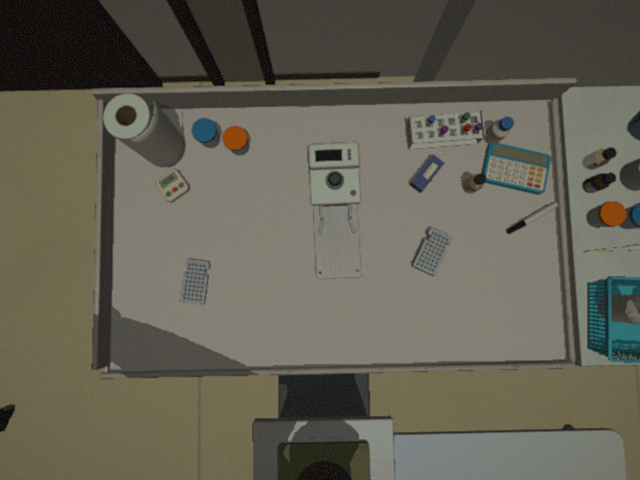

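The top view shows trays at (195,281) and (432,250). The reader is at (337,205), with its head away from the robot. I'll use depth to tell the trays apart and measure poses.

```bash
python3 - <<'E'
from h import *
z=np.load('top.npz');p,d=z['p'],z['d'];K=cam('top',imaging.calibration('top'));P=cloud(d,K)
print('cam',K[3][:3,3])
for n,(u0,u1,v0,v1) in dict(A=(165,225,245,320),B=(400,465,215,290)).items():
    Q=P[v0:v1,u0:u1].reshape(-1,3);print(n,'floor',np.nanmedian(Q[:,2]))
    fl=np.nanmedian(Q[:,2]); T=Q[Q[:,2]>fl+.006]; print(len(T),np.nanpercentile(T[:,2],[10,50,90,98]))
    print(cv2.minAreaRect((T[:,:2]*1000).astype(np.float32)), )
Q=P[275:285,280:300].reshape(-1,3);print('floor',np.nanmedian(Q,0))
for (u,v) in [(316,277),(360,277),(309,205),(360,204),(308,144),(358,143)]:
    print((u,v),world(u,v,.016 if v>270 else .056,K) if v>150 else world(u,v,.083,K))
crop=lambda u0,v0:cv2.resize(p[v0:v0+75,u0:u0+75],None,fx=5.3,fy=5.3,interpolation=cv2.INTER_CUBIC)
a=np.hstack([crop(158,245),crop(395,212)]); cv2.imwrite('pics/trays.png',cv2.convertScaleAbs(a,alpha=1.5))
b=p[135:285,290:385]; cv2.imwrite('pics/reader.png',cv2.convertScaleAbs(cv2.resize(b,None,fx=4,fy=4,interpolation=cv2.INTER_CUBIC),alpha=1.4))
E
```

```text
cam [ 0.45034908 -0.0084396   1.13022544]
A floor 0.0019250021210284185
1031 [0.01080706 0.01359162 0.01643372 0.01796218]
((482.88641357421875, 268.20343017578125), (96.08235931396484, 132.61866760253906), 82.2870864868164)
B floor 0.0015632251003909747
1093 [0.02348722 0.0268415  0.02972226 0.03127449]
((537.444091796875, -256.6879577636719), (133.37713623046875, 99.29546356201172), 8.039069175720215)
floor [0.46817933 0.07054666 0.0007156 ]
(316, 277) [0.47232258 0.00835062 0.016     ]
(360, 277) [ 0.47007721 -0.09290504  0.016     ]
(309, 205) [0.63357597 0.02016242 0.056     ]
(360, 204) [ 0.63327919 -0.09477731  0.056     ]
(308, 144) [0.76636713 0.01901926 0.083     ]
(358, 143) [ 0.76612889 -0.09226803  0.083     ]
```

View pics/trays.png

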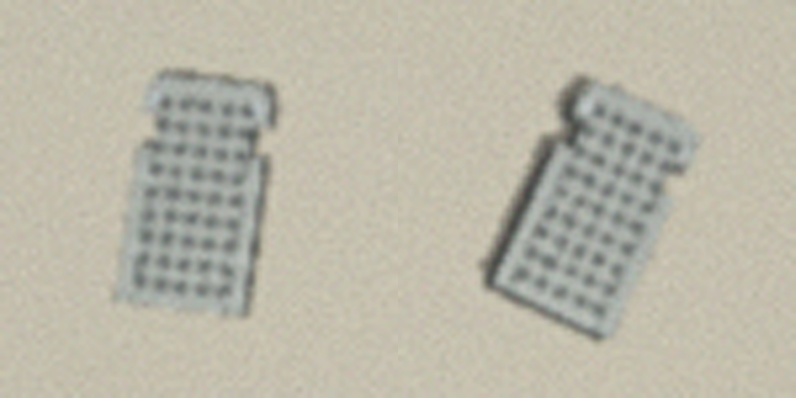

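View pics/reader.png

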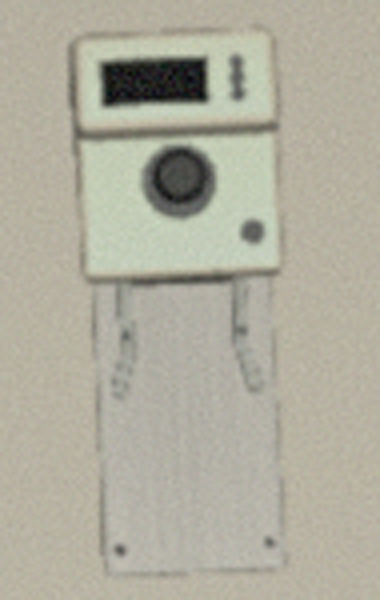

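```bash
cat >> h.py <<'E'
def toolmove(tgt,yaw):
    """rows shift/rotvec in tool axes from now to tgt with tool y at angle yaw (mod pi), tool z down"""
    o=bot.get_obs();q=o['tcp_rot'];A=R.from_quat([q[1],q[2],q[3],q[0]])
    best=None
    for k in (-1,0,1):
        y=np.array([np.cos(yaw+k*np.pi),np.sin(yaw+k*np.pi),0]);zz=np.array([0,0,-1.]);B=R.from_matrix(np.c_[np.cross(y,zz),y,zz])
        r=(A.inv()*B).as_rotvec()
        if best is None or np.linalg.norm(r)<np.linalg.norm(best): best=r
    print('turn',best.round(4),'shift',A.inv().apply(np.array(tgt)-o['tool_pos']).round(4),'F',np.round(o['wrist_force'],2),'t',o['time_s'],'j',o['joint_pos'].round(2))
E
python3 - <<'E'
from h import *
K=cam('top',imaging.calibration('top'))
pt=lambda u,v,s,u0,v0,z: world(u/s+u0,v/s+v0,z,K)[:2]
c=[pt(*x,5.3,158,245,.012) for x in [(120,299),(245,315),(157,72),(274,84)]]
rear=(c[0]+c[1])/2;fr=(c[2]+c[3])/2;print(rear,fr,np.linalg.norm(fr-rear),np.linalg.norm(c[0]-c[1]));a=fr-rear
ty=np.arctan2(a[1],a[0]);ce=(rear+fr)/2;print('tray',ce,ty)
rb=[pt(*x,4,290,135,.016) for x in [(107,573),(285,565)]]
hf=[pt(*x,4,290,135,.056) for x in [(85,277),(279,272)]]
hb=[pt(*x,4,290,135,.083) for x in [(73,38),(272,30)]]
for x in (rb,hf,hb): print(x, np.linalg.norm(x[0]-x[1]),sum(x)/2)
m=[sum(x)/2 for x in (rb,hf,hb)]; b=m[2]-m[0]; print('reader yaw',np.arctan2(b[1],b[0]),np.arctan2(*(m[1]-m[0])[::-1]))
a/=np.linalg.norm(a)
toolmove([*(ce-.02*a),.35],ty+np.pi/2)
E
```

```text
[0.41929948 0.29366667] [0.51839388 0.27971651] 0.10007151293187408 0.05486553247438461
tray [0.46884668 0.28669159] -0.13985741678067373
[array([0.469417  , 0.00668435]), array([ 0.47173391, -0.0958331 ])] 0.1025436289171446 [ 0.47057546 -0.04457437]
[array([0.63517246, 0.0150599 ]), array([ 0.63557222, -0.09428231])] 0.10934294479731889 [ 0.63537234 -0.0396112 ]
[array([0.76521418, 0.01848487]), array([ 0.7672695 , -0.09230168])] 0.11080562057694017 [ 0.76624184 -0.03690841]
reader yaw 0.02592195766105016 0.03010779415017985
turn [-0.002  -0.0005 -0.278 ] shift [-0.293  -0.2029  0.0538] F [-0.52 -0.64  0.01] t 0.05 j [ 1.07  0.12  1.65  0.    1.37 -0.08]
```

Request:
arm_command(
  series=[
    [[0, 0, -0.278, -0.293, -0.203, 0.054, -1], [0, 0, -0.278, -0.293, -0.203, 0.054, -1], [0, 0, -0.278, -0.293, -0.203, 0.054, -1], [0, 0, -0.278, -0.293, -0.203, 0.054, -1], [0, 0, -0.278, -0.293, -0.203, 0.054, -1], [0, 0, -0.278, -0.293, -0.203, 0.054, -1], [0, 0, -0.278, -0.293, -0.203, 0.054, -1], [0, 0, -0.278, -0.293, -0.203, 0.054, -1], [0, 0, -0.278, -0.293, -0.203, 0.054, -1], [0, 0, -0.278, -0.293, -0.203, 0.054, -1], [0, 0, -0.278, -0.293, -0.203, 0.054, -1]],
  ],
)

```text
time_s: 1.15
tool_pos: [0.4486, 0.2909, 0.3509]
tcp_rot: [0.0, 0.069, 0.998, 0.0]
wrist_force: [-0.1, 0.1, 0.3]
finger_gap: 1.003
```

```bash
python3 - <<'E'
from h import *
p,d,c,o=grab('wrist'); K=cam('wrist',c,o); print(o['tool_pos'],K[0])
cv2.imwrite('pics/w1.png',cv2.convertScaleAbs(p,alpha=1.4))
E
```

```text
[0.44858232 0.29085295 0.35092569] 355.3371713648272
```

View pics/w1.png

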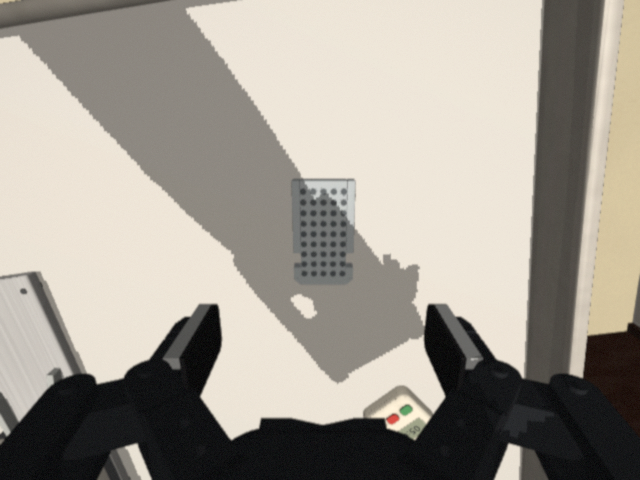

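The wrist view shows the tray's rear edge at row 180 (columns 292–355) and its bevelled front at row 284.

```bash
python3 - <<'E'
from h import *
z=np.load('wrist.npz');o=dict(tool_pos=z['tp'],tcp_rot=z['tr']);K=cam('wrist',imaging.calibration('wrist'),o)
P=[world(u,v,.012,K)[:2] for u,v in [(292,180),(355.5,180),(323.5,284.5),(293.5,250),(355,250)]]
for x in P: print(x.round(4))
r=(P[0]+P[1])/2; a=P[2]-r; print('rear',r,'len',np.linalg.norm(a),'yaw',np.arctan2(a[1],a[0]),'w',np.linalg.norm(P[0]-P[1]),'c',(r+P[2])/2)
toolmove([.4488,.2891,.23],-.14+np.pi/2)
E
```

```text
[0.4159 0.2686]
[0.4234 0.3232]
[0.5189 0.2821]
[0.4802 0.2593]
[0.488  0.3157]
rear [0.41967183 0.29587793] len 0.10019839011552356 yaw -0.13838962041104746 w 0.05514501922654534 c [0.46929205 0.28896683]
turn [0.0004 0.0001 0.0024] shift [-0.0005 -0.0018  0.121 ] F [-0.05  1.23 -0.4 ] t 1.2 j [ 0.47 -0.09  1.96  0.    1.27 -0.96]
```

```bash
python3 - <<'E'
from h import *
z=np.load('wrist.npz');d=z['d'];c=imaging.calibration('wrist');f=240/np.tan(np.radians(c['fov_y'])/2);H=np.array(c['hand_eye'])
for u,v in [(207,308),(212,312),(212,330),(438,308),(434,312),(434,330),(180,350)]:
    D=d[v,u];print(u,v,(H@[(u-c['cx'])/f*D,(v-c['cy'])/f*D,D,1])[:3].round(4))
E
```

```text
207 308 [ 0.0109 -0.0449  0.1523]
212 312 [ 0.0088 -0.0434  0.1528]
212 330 [ 0.0033 -0.0427  0.1488]
438 308 [0.0107 0.0445 0.1527]
434 312 [0.0101 0.0424 0.1507]
434 330 [0.0036 0.0424 0.1485]
180 350 [ 0.0101 -0.0459  0.1272]
```

Request:
arm_command(
  series=[
    [[0, 0, 0, -0.001, -0.001, 0.05, -0.45], [0, 0, 0, -0.001, -0.001, 0.1, -0.45], [0, 0, 0, -0.001, -0.001, 0.14, -0.45], [0, 0, 0, -0.001, -0.001, 0.16, -0.45], [0, 0, 0, -0.001, -0.001, 0.165, -0.45], [0, 0, 0, -0.001, -0.001, 0.165, -0.45]],
  ],
)

```text
time_s: 1.8
tool_pos: [0.4496, 0.2893, 0.1855]
tcp_rot: [-0.0, 0.069, 0.998, -0.0]
wrist_force: [-0.0, -0.2, 0.6]
finger_gap: 0.723
```

Request:
arm_command(
  series=[
    [[0, 0, 0, 0, 0, 0.006, -0.45], [0, 0, 0, 0, 0, 0.01, -0.45], [0, 0, 0, 0, 0, 0.014, -0.45], [0, 0, 0, 0, 0, 0.015, -0.45]],
  ],
)

```text
time_s: 2.2
tool_pos: [0.4501, 0.2885, 0.1708]
tcp_rot: [0.0, 0.07, 0.998, 0.0]
wrist_force: [0.7, 0.2, 0.4]
finger_gap: 0.722
```

```bash
python3 - <<'E'
from h import *
p,d,c,o=grab('wrist'); print(o['wrist_force'])
cv2.imwrite('pics/w2.png',cv2.convertScaleAbs(p,alpha=1.8))
E
```

```text
[0.70771073 0.15102824 0.44408877]
```

View pics/w2.png

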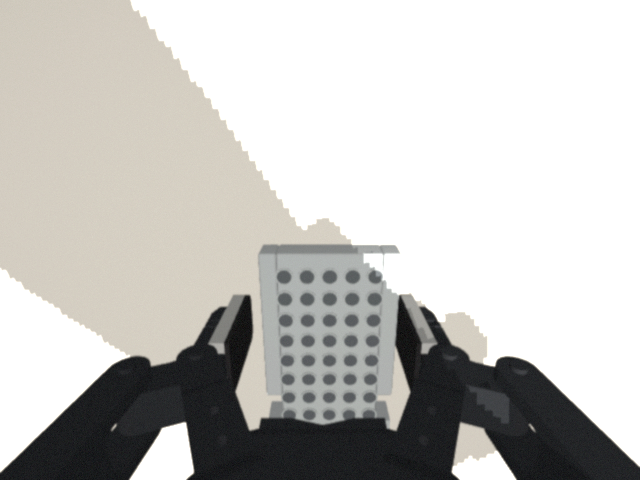

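Request:
arm_command(
  series=[
    [[0, 0, 0, 0, 0, 0.001, -0.45], [0, 0, 0, 0, 0, 0.002, -0.45], [0, 0, 0, 0, 0, 0.002, -0.45]],
  ],
)

```text
time_s: 2.55
tool_pos: [0.45, 0.2885, 0.1687]
tcp_rot: [-0.0, 0.07, 0.998, -0.0]
wrist_force: [0.4, -0.1, 0.4]
finger_gap: 0.725
```

Request:
arm_command(
  series=[
    [[0, 0, 0, 0, 0, 0, -0.3], [0, 0, 0, 0, 0, 0, -0.25], [0, 0, 0, 0, 0, 0, 0], [0, 0, 0, 0, 0, 0, 0.3], [0, 0, 0, 0, 0, 0, 0.3]],
  ],
)

```text
time_s: 3.05
tool_pos: [0.4506, 0.2888, 0.1698]
tcp_rot: [0.001, 0.07, 0.998, 0.0]
wrist_force: [-0.3, -0.3, 6.0]
finger_gap: 0.636
```

```bash
python3 - <<'E'
from h import *
toolmove([.68,-.04,.40],.027+np.pi/2)
E
```

```text
turn [ 0.0008  0.0013 -0.1668] shift [-0.2733 -0.2934 -0.2302] F [-0.33 -0.28  5.99] t 3.05 j [ 0.47  0.14  2.06 -0.    0.93 -0.96]
```

Request:
arm_command(
  series=[
    [[0, 0, 0, 0, 0, -0.02, 0.3], [0, 0, 0, 0, 0, -0.05, 0.3], [0, 0, 0, 0, 0, -0.09, 0.3], [0, 0, 0, 0, 0, -0.13, 0.3]],
  ],
)

```text
time_s: 3.45
tool_pos: [0.4495, 0.2882, 0.299]
tcp_rot: [-0.001, 0.07, 0.998, -0.001]
wrist_force: [1.2, 0.9, 0.5]
finger_gap: 0.642
```

Request:
arm_command(
  series=[
    [[0, 0, -0.083, -0.027, -0.029, -0.02, 0.3], [0, 0, -0.167, -0.055, -0.06, -0.04, 0.3], [0, 0, -0.167, -0.083, -0.09, -0.06, 0.3], [0, 0, -0.167, -0.11, -0.12, -0.08, 0.3], [0, 0, -0.167, -0.14, -0.15, -0.1, 0.3], [0, 0, -0.167, -0.17, -0.18, -0.1, 0.3], [0, 0, -0.167, -0.2, -0.21, -0.1, 0.3], [0, 0, -0.167, -0.23, -0.245, -0.1, 0.3], [0, 0, -0.167, -0.255, -0.275, -0.1, 0.3], [0, 0, -0.167, -0.27, -0.29, -0.1, 0.3], [0, 0, -0.167, -0.273, -0.293, -0.1, 0.3], [0, 0, -0.167, -0.273, -0.293, -0.1, 0.3]],
  ],
)

```text
time_s: 4.65
tool_pos: [0.6796, -0.0401, 0.3978]
tcp_rot: [-0.001, -0.013, 1.0, 0.0]
wrist_force: [0.1, 0.8, -0.1]
finger_gap: 0.64
```

```bash
python3 - <<'E'
from h import *
p,d,c,o=grab('wrist'); print(o['tool_pos'],o['finger_gap'],o['joint_pos'].round(2))
cv2.imwrite('pics/w3.png',cv2.convertScaleAbs(p,alpha=1.2))
E
```

```text
[ 0.67956591 -0.04007997  0.39776834] 0.6398424029894904 [-0.14  0.19  1.58  0.    1.37 -1.73]
```

View pics/w3.png

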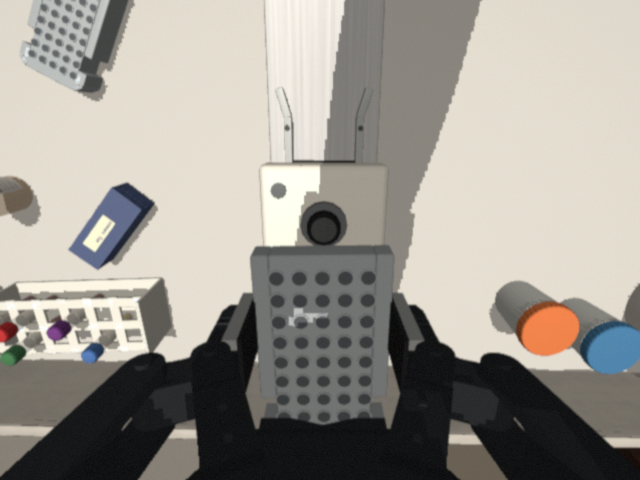

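```bash
python3 - <<'E'
from h import *
z=np.load('wrist.npz');p=z['p'];o=dict(tool_pos=z['tp'],tcp_rot=z['tr']);K=cam('wrist',imaging.calibration('wrist'),o)
a=cv2.resize(p[0:175,240:410],None,fx=3.4,fy=3.4,interpolation=cv2.INTER_CUBIC)
b=cv2.resize(p[235:430,240:410],None,fx=3.05,fy=3.05,interpolation=cv2.INTER_CUBIC)[:595,:]
a=a[:595,:];h=min(len(a),len(b));a,b=a[:h],b[:h]
a=a[:,:400*2]; im=cv2.resize(p[0:175,240:410],(580,597)); cv2.imwrite('pics/c1.png',im)
for n,l,zz in [('bed',[(265,0),(384,0),(271,155),(378,155)],.016),('headfront',[(262,166),(386,165)],.056),('rails in',[(293,158),(355,158)],.028),('tray rear',[(252,249),(392,248)],.24)]:
    W=[world(u,v,zz,K)[:2] for u,v in l];print(n,[w.round(4) for w in W],((W[0]+W[1])/2).round(4),np.linalg.norm(W[0]-W[1]).round(4))
    if n=='bed': m=(W[2]+W[3])/2-(W[0]+W[1])/2;print('yaw',np.arctan2(m[1],m[0]))
P=cloud(z['d'],K)
for u,v in [(320,250),(270,260),(380,260),(270,380),(375,380)]: print(u,v,P[v,u].round(4))
E
```

```text
bed [array([ 0.5044, -0.094 ]), array([0.5016, 0.0075]), array([ 0.6339, -0.0912]), array([0.6311, 0.0123])] [ 0.503  -0.0432] 0.1015
yaw 0.028889433224373078
headfront [array([ 0.6394, -0.0937]), array([0.6357, 0.0136])] [ 0.6376 -0.04  ] 0.1073
rails in [array([ 0.6349, -0.069 ]), array([ 0.6333, -0.0109])] [ 0.6341 -0.04  ] 0.0581
tray rear [array([ 0.6468, -0.0681]), array([ 0.645 , -0.0148])] [ 0.6459 -0.0415] 0.0534
320 250 [ 0.6486 -0.0422  0.2345]
270 260 [ 0.6512 -0.0614  0.2401]
380 260 [ 0.6501 -0.0189  0.2398]
270 380 [ 0.7076 -0.0625  0.2399]
375 380 [ 0.7053 -0.017   0.2411]
```

View pics/c1.png

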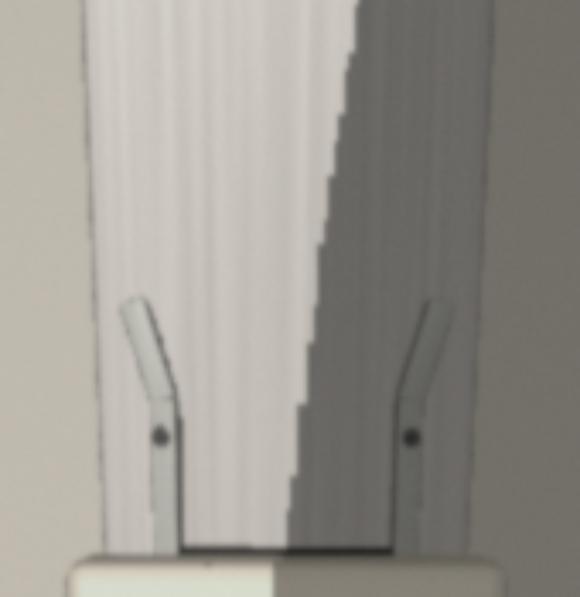

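```bash
python3 - <<'E'
from h import *
toolmove([.508,-.0433,.192],.027+np.pi/2)
E
```

```text
turn [ 0.0006 -0.0014  0.0002] shift [0.171  0.0005 0.2063] F [ 0.53  0.41 -0.99] t 4.7 j [-0.14  0.19  1.58  0.    1.37 -1.73]
```

Request:
arm_command(
  series=[
    [[0, 0, 0, 0.045, 0, 0.02, 0.3], [0, 0, 0, 0.09, 0, 0.04, 0.3], [0, 0, 0, 0.13, 0, 0.06, 0.3], [0, 0, 0, 0.16, 0, 0.08, 0.3], [0, 0, 0, 0.171, 0, 0.11, 0.3], [0, 0, 0, 0.171, 0.0005, 0.15, 0.3], [0, 0, 0, 0.171, 0.0005, 0.18, 0.3], [0, 0, 0, 0.171, 0.0005, 0.2, 0.3], [0, 0, 0, 0.171, 0.0005, 0.206, 0.3], [0, 0, 0, 0.171, 0.0005, 0.206, 0.3]],
  ],
)

```text
time_s: 5.7
tool_pos: [0.5079, -0.0429, 0.1922]
tcp_rot: [-0.001, -0.014, 1.0, 0.0]
wrist_force: [0.2, -0.7, 0.3]
finger_gap: 0.633
```

Request:
arm_command(
  series=[
    [[0, 0, 0, 0, 0, 0.002, 0.3], [0, 0, 0, 0, 0, 0.004, 0.3], [0, 0, 0, 0, 0, 0.005, 0.3], [0, 0, 0, 0, 0, 0.005, 0.3]],
  ],
)

```text
time_s: 6.1
tool_pos: [0.5088, -0.0439, 0.1883]
tcp_rot: [0.0, -0.014, 1.0, -0.0]
wrist_force: [-0.1, -0.3, -0.2]
finger_gap: 0.637
```

Request:
arm_command(
  series=[
    [[0, 0, 0, 0, 0, 0.001, 0.3], [0, 0, 0, 0, 0, 0.002, 0.3], [0, 0, 0, 0, 0, 0.002, 0.3]],
  ],
)

```text
time_s: 6.4
tool_pos: [0.5087, -0.0439, 0.1858]
tcp_rot: [0.0, -0.014, 1.0, -0.0]
wrist_force: [0.4, 0.9, -0.8]
finger_gap: 0.635
```

Request:
arm_command(
  series=[
    [[0, 0, 0, 0, 0, 0.001, 0.3], [0, 0, 0, 0, 0, 0.001, 0.3]],
  ],
)

```text
time_s: 6.6
tool_pos: [0.5091, -0.0439, 0.1858]
tcp_rot: [0.0, -0.014, 1.0, -0.0]
wrist_force: [-1.1, 0.8, 5.6]
finger_gap: 0.638
```

Request:
arm_command(
  series=[
    [[0, 0, 0, 0, 0, 0, -0.3], [0, 0, 0, 0, 0, 0, -0.5], [0, 0, 0, 0, 0, 0, -0.6], [0, 0, 0, 0, 0, 0, -0.6], [0, 0, 0, 0, 0, -0.02, -0.6], [0, 0, 0, 0, 0, -0.06, -0.6], [0, 0, 0, 0.03, 0, -0.1, -0.6], [0, 0, 0, 0.03, 0, -0.12, -0.6], [0, 0, 0, 0.03, 0, -0.12, -0.6]],
  ],
)

```text
time_s: 7.5
tool_pos: [0.4794, -0.0448, 0.3086]
tcp_rot: [0.004, -0.014, 1.0, -0.001]
wrist_force: [0.8, -0.2, 0.2]
finger_gap: 0.798
```

```bash
python3 - <<'E'
from h import *
p,d,c,o=grab('wrist'); print(o['tool_pos'],o['finger_gap'],o['joint_pos'].round(2))
cv2.imwrite('pics/w4.png',cv2.convertScaleAbs(p,alpha=1.1))
E
```

```text
[ 0.47935282 -0.04483607  0.30864393] 0.7977645205834493 [-0.2  -0.18  2.11  0.    1.2  -1.8 ]
```

View pics/w4.png

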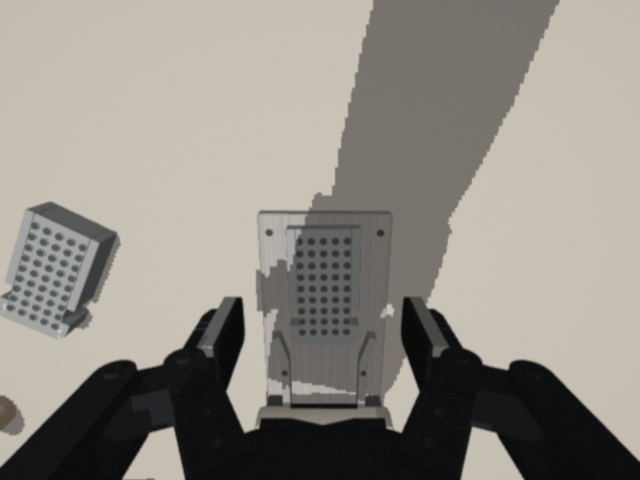

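```bash
python3 - <<'E'
from h import *
z=np.load('wrist.npz');o=dict(tool_pos=z['tp'],tcp_rot=z['tr']);K=cam('wrist',imaging.calibration('wrist'),o)
for n,l,zz in [('tray rear',[(288,226.5),(360,225.5)],.028),('tray side mid',[(290,315),(359.5,315)],.028),('bed rear',[(258,212),(392,211)],.016),('head',[(259,408),(390,407)],.056)]:
    W=[world(u,v,zz,K)[:2] for u,v in l];print(n,((W[0]+W[1])/2).round(4),np.linalg.norm(W[0]-W[1]).round(4))
toolmove([.440,-.0453,.193],.027+np.pi/2)
E
```

```text
tray rear [ 0.4762 -0.0447] 0.0529
tray side mid [ 0.5509 -0.0419] 0.0557
bed rear [ 0.4684 -0.0441] 0.1017
head [ 0.6171 -0.0402] 0.1032
turn [-0.0009  0.0038  0.0001] shift [0.0394 0.0006 0.1131] F [-1.13 -1.33 -1.12] t 7.55 j [-0.2  -0.18  2.11  0.    1.2  -1.8 ]
```

Request:
arm_command(
  series=[
    [[0, 0, 0, 0.039, 0.0005, 0.02, 1], [0, 0, 0, 0.039, 0.0005, 0.04, 1], [0, 0, 0, 0.039, 0.0005, 0.06, 1], [0, 0, 0, 0.039, 0.0005, 0.075, 1], [0, 0, 0, 0.039, 0.0005, 0.09, 1], [0, 0, 0, 0.039, 0.0005, 0.105, 1], [0, 0, 0, 0.039, 0.0005, 0.112, 1], [0, 0, 0, 0.039, 0.0005, 0.112, 1]],
  ],
)

```text
time_s: 8.35
tool_pos: [0.4385, -0.0449, 0.1901]
tcp_rot: [-0.003, -0.014, 1.0, 0.001]
wrist_force: [0.8, -0.3, -0.1]
finger_gap: -0.002
```

Request:
arm_command(
  series=[
    [[0, 0, 0, 0, 0, -0.003, 1], [0, 0, 0, -0.01, 0, -0.003, 1], [0, 0, 0, -0.02, 0, -0.003, 1], [0, 0, 0, -0.02, 0, -0.003, 1]],
  ],
)

```text
time_s: 8.75
tool_pos: [0.4615, -0.0448, 0.197]
tcp_rot: [0.002, -0.014, 1.0, -0.0]
wrist_force: [0.7, -0.4, -0.1]
finger_gap: -0.002
```

Request:
arm_command(
  series=[
    [[0, 0, 0, -0.003, 0, 0.003, 1], [0, 0, 0, -0.008, 0, 0.003, 1], [0, 0, 0, -0.013, 0, 0.003, 1], [0, 0, 0, -0.019, 0, 0.003, 1], [0, 0, 0, -0.025, 0, 0.003, 1], [0, 0, 0, -0.03, 0, 0.003, 1]],
  ],
)

```text
time_s: 9.35
tool_pos: [0.4902, -0.0439, 0.1928]
tcp_rot: [0.0, -0.014, 1.0, -0.0]
wrist_force: [-0.2, -0.3, -0.9]
finger_gap: -0.004
```

Request:
arm_command(
  series=[
    [[0, 0, 0, -0.005, 0, 0, 1], [0, 0, 0, -0.01, 0, 0, 1], [0, 0, 0, -0.015, 0, 0, 1], [0, 0, 0, -0.02, 0, 0, 1], [0, 0, 0, -0.025, 0, 0, 1], [0, 0, 0, -0.03, 0, 0, 1], [0, 0, 0, -0.035, 0, 0, 1]],
  ],
)

```text
time_s: 10.05
tool_pos: [0.525, -0.0429, 0.1927]
tcp_rot: [-0.0, -0.014, 1.0, 0.0]
wrist_force: [0.0, 0.2, 1.6]
finger_gap: -0.001
```

```bash
python3 - <<'E'
from h import *
p,d,c,o=grab('wrist'); q,_,_,_=grab('scene'); print(o['tool_pos'],o['wrist_force'])
cv2.imwrite('pics/w5.png',np.hstack([cv2.resize(x,None,fx=.625,fy=.625) if 0 else x for x in [cv2.resize(p[120:480,160:480],(400,450)),cv2.resize(q,(400,300)) if 0 else cv2.copyMakeBorder(cv2.resize(q,(400,300)),0,150,0,0,0)]]))
E
```

```text
[ 0.52498616 -0.04286268  0.19271803] [0.04800673 0.20929741 1.58707995]
```

View pics/w5.png

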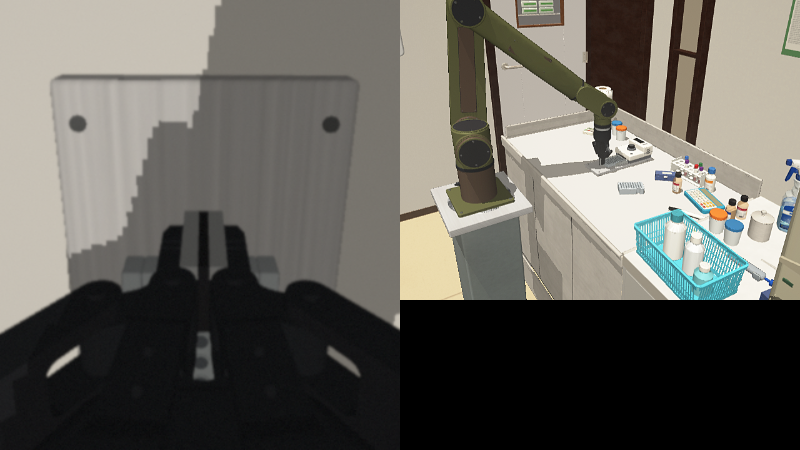

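The tray is straight and pushed squarely: its rear wall shows on both sides of the closed fingers. The push force is about 0, so I'm continuing.

Request:
arm_command(
  series=[
    [[0, 0, 0, -0.005, 0, 0, 1], [0, 0, 0, -0.01, 0, 0, 1], [0, 0, 0, -0.015, 0, 0, 1], [0, 0, 0, -0.02, 0, 0, 1], [0, 0, 0, -0.025, 0, 0, 1], [0, 0, 0, -0.03, 0, 0, 1], [0, 0, 0, -0.035, 0, 0, 1]],
  ],
)

```text
time_s: 10.85
tool_pos: [0.56, -0.0419, 0.1927]
tcp_rot: [0.0, -0.014, 1.0, -0.0]
wrist_force: [-0.9, -0.2, 0.0]
finger_gap: 0.001
```

Request:
arm_command(
  series=[
    [[0, 0, 0, -0.003, 0, 0, 1], [0, 0, 0, -0.006, 0, 0, 1], [0, 0, 0, -0.009, 0, 0, 1]],
  ],
)

```text
time_s: 11.15
tool_pos: [0.5683, -0.0416, 0.1925]
tcp_rot: [-0.001, -0.014, 1.0, 0.0]
wrist_force: [-4.5, -0.8, 3.9]
finger_gap: 0.001
```

Request:
arm_command(
  series=[
    [[0, 0, 0, -0.002, 0, 0, 1], [0, 0, 0, -0.004, 0, 0, 1], [0, 0, 0, -0.006, 0, 0, 1], [0, 0, 0, -0.006, 0, 0, 1]],
  ],
)

```text
time_s: 11.55
tool_pos: [0.574, -0.0415, 0.1925]
tcp_rot: [-0.002, -0.014, 1.0, 0.0]
wrist_force: [-5.8, -0.5, 3.3]
finger_gap: 0.001
```

Request:
arm_command(
  series=[
    [[0, 0, 0, -0.001, 0, 0, 1], [0, 0, 0, -0.002, 0, 0, 1], [0, 0, 0, -0.002, 0, 0, 1]],
  ],
)

```text
time_s: 11.85
tool_pos: [0.576, -0.0414, 0.1925]
tcp_rot: [-0.001, -0.014, 1.0, 0.0]
wrist_force: [-5.2, 0.8, 4.2]
finger_gap: 0.001
```

Request:
arm_command(
  series=[
    [[0, 0, 0, -0.001, 0, 0, 1], [0, 0, 0, -0.001, 0, 0, 1]],
  ],
)

```text
time_s: 12.05
tool_pos: [0.5771, -0.0414, 0.1925]
tcp_rot: [-0.001, -0.014, 1.0, 0.0]
wrist_force: [-4.8, -0.5, 2.6]
finger_gap: -0.005
```

Request:
arm_command(
  series=[
    [[0, 0, 0, -0.001, 0, 0, 1], [0, 0, 0, -0.001, 0, 0, 1]],
  ],
)

```text
time_s: 12.25
tool_pos: [0.5782, -0.0414, 0.1925]
tcp_rot: [-0.001, -0.014, 1.0, 0.0]
wrist_force: [-4.6, -0.4, 2.9]
finger_gap: 0.001
```

Request:
arm_command(
  series=[
    [[0, 0, 0, -0.001, 0, 0, 1], [0, 0, 0, -0.001, 0, 0, 1]],
  ],
)

```text
time_s: 12.45
tool_pos: [0.5793, -0.0414, 0.1925]
tcp_rot: [-0.001, -0.014, 1.0, 0.0]
wrist_force: [-4.7, -0.1, 2.7]
finger_gap: 0.001
```

Request:
arm_command(
  series=[
    [[0, 0, 0, -0.001, 0, 0, 1], [0, 0, 0, -0.001, 0, 0, 1]],
  ],
)

```text
time_s: 12.65
tool_pos: [0.5803, -0.0413, 0.1925]
tcp_rot: [-0.0, -0.014, 1.0, 0.0]
wrist_force: [-4.7, 0.6, 1.9]
finger_gap: -0.001
```

Request:
arm_command(
  series=[
    [[0, 0, 0, -0.001, 0, 0, 1], [0, 0, 0, -0.001, 0, 0, 1]],
  ],
)

```text
time_s: 12.85
tool_pos: [0.5814, -0.0413, 0.1925]
tcp_rot: [-0.0, -0.014, 1.0, 0.0]
wrist_force: [-4.9, -0.4, 2.0]
finger_gap: 0.001
```

Request:
arm_command(
  series=[
    [[0, 0, 0, -0.001, 0, 0, 1], [0, 0, 0, -0.001, 0, 0, 1]],
  ],
)

```text
time_s: 13.05
tool_pos: [0.5824, -0.0413, 0.1925]
tcp_rot: [-0.0, -0.014, 1.0, 0.0]
wrist_force: [-4.0, 1.0, 1.4]
finger_gap: -0.002
```

Request:
arm_command(
  series=[
    [[0, 0, 0, -0.001, 0, 0, 1], [0, 0, 0, -0.001, 0, 0, 1]],
  ],
)

```text
time_s: 13.25
tool_pos: [0.5834, -0.0412, 0.1925]
tcp_rot: [-0.0, -0.014, 1.0, 0.0]
wrist_force: [-4.6, -0.2, 1.1]
finger_gap: -0.002
```

Request:
arm_command(
  series=[
    [[0, 0, 0, -0.001, 0, 0, 1], [0, 0, 0, -0.001, 0, 0, 1]],
  ],
)

```text
time_s: 13.45
tool_pos: [0.5844, -0.0412, 0.1925]
tcp_rot: [-0.0, -0.014, 1.0, 0.0]
wrist_force: [-3.1, 0.1, 0.5]
finger_gap: 0.004
```

Request:
arm_command(
  series=[
    [[0, 0, 0, -0.001, 0, 0, 1], [0, 0, 0, -0.001, 0, 0, 1]],
  ],
)

```text
time_s: 13.65
tool_pos: [0.5855, -0.0412, 0.1925]
tcp_rot: [-0.0, -0.014, 1.0, 0.0]
wrist_force: [-4.1, 0.3, 0.4]
finger_gap: 0.001
```

Request:
arm_command(
  series=[
    [[0, 0, 0, -0.001, 0, 0, 1], [0, 0, 0, -0.001, 0, 0, 1]],
  ],
)

```text
time_s: 13.85
tool_pos: [0.5865, -0.0412, 0.1925]
tcp_rot: [-0.0, -0.014, 1.0, 0.0]
wrist_force: [-5.0, -0.4, 0.5]
finger_gap: -0.0
```

Request:
arm_command(
  series=[
    [[0, 0, 0, -0.001, 0, 0, 1], [0, 0, 0, -0.001, 0, 0, 1]],
  ],
)

```text
time_s: 14.05
tool_pos: [0.5875, -0.0411, 0.1925]
tcp_rot: [-0.0, -0.014, 1.0, 0.0]
wrist_force: [-4.8, -0.3, -0.7]
finger_gap: -0.001
```

Request:
arm_command(
  series=[
    [[0, 0, 0, -0.001, 0, 0, 1], [0, 0, 0, -0.001, 0, 0, 1]],
  ],
)

```text
time_s: 14.25
tool_pos: [0.5886, -0.0411, 0.1927]
tcp_rot: [0.0, -0.014, 1.0, 0.0]
wrist_force: [-5.3, 0.3, -1.5]
finger_gap: -0.0
```

Request:
arm_command(
  series=[
    [[0, 0, 0, -0.001, 0, 0, 1], [0, 0, 0, -0.001, 0, 0, 1]],
  ],
)

```text
time_s: 14.45
tool_pos: [0.5898, -0.0412, 0.1928]
tcp_rot: [0.0, -0.014, 1.0, -0.0]
wrist_force: [-4.2, -0.2, 0.4]
finger_gap: 0.001
```

Request:
arm_command(
  series=[
    [[0, 0, 0, -0.001, 0, 0, 1], [0, 0, 0, -0.001, 0, 0, 1]],
  ],
)

```text
time_s: 14.65
tool_pos: [0.5909, -0.0411, 0.193]
tcp_rot: [0.001, -0.014, 1.0, -0.0]
wrist_force: [-2.8, 0.4, -1.2]
finger_gap: -0.0
```

Request:
arm_command(
  series=[
    [[0, 0, 0, -0.001, 0, 0, 1], [0, 0, 0, -0.001, 0, 0, 1]],
  ],
)

```text
time_s: 14.85
tool_pos: [0.5915, -0.0411, 0.1926]
tcp_rot: [-0.0, -0.014, 1.0, -0.0]
wrist_force: [-4.4, 0.0, -1.3]
finger_gap: 0.003
```

Request:
arm_command(
  series=[
    [[0, 0, 0, -0.001, 0, 0, 1], [0, 0, 0, -0.001, 0, 0, 1]],
  ],
)

```text
time_s: 15.05
tool_pos: [0.5925, -0.041, 0.1926]
tcp_rot: [-0.0, -0.014, 1.0, 0.0]
wrist_force: [-4.4, 0.1, 0.1]
finger_gap: -0.002
```

Request:
arm_command(
  series=[
    [[0, 0, 0, -0.001, 0, 0, 1], [0, 0, 0, -0.001, 0, 0, 1]],
  ],
)

```text
time_s: 15.25
tool_pos: [0.5934, -0.041, 0.1925]
tcp_rot: [-0.0, -0.014, 1.0, 0.0]
wrist_force: [-5.3, -0.3, -0.6]
finger_gap: -0.001
```

Request:
arm_command(
  series=[
    [[0, 0, 0, -0.001, 0, 0, 1], [0, 0, 0, -0.001, 0, 0, 1]],
  ],
)

```text
time_s: 15.45
tool_pos: [0.5939, -0.0409, 0.1925]
tcp_rot: [-0.002, -0.014, 1.0, 0.0]
wrist_force: [-9.3, -0.4, 2.5]
finger_gap: -0.003
```

Request:
arm_command(
  series=[
    [[0, 0, 0, -0.0005, 0, 0, 1], [0, 0, 0, -0.0005, 0, 0, 1]],
  ],
)

```text
time_s: 15.65
tool_pos: [0.5941, -0.0409, 0.1925]
tcp_rot: [-0.002, -0.014, 1.0, 0.0]
wrist_force: [-10.0, -0.3, 4.3]
finger_gap: -0.001
```

Request:
arm_command(
  series=[
    [[0, 0, 0, -0.0005, 0, 0, 1], [0, 0, 0, -0.0005, 0, 0, 1]],
  ],
)

```text
time_s: 15.85
tool_pos: [0.5944, -0.0409, 0.1925]
tcp_rot: [-0.003, -0.014, 1.0, 0.0]
wrist_force: [-11.8, 0.6, 5.4]
finger_gap: 0.0
```

Request:
arm_command(
  series=[
    [[0, 0, 0, -0.0005, 0, 0, 1], [0, 0, 0, -0.0005, 0, 0, 1]],
  ],
)

```text
time_s: 16.05
tool_pos: [0.5946, -0.0409, 0.1925]
tcp_rot: [-0.004, -0.014, 1.0, 0.0]
wrist_force: [-14.5, 0.0, 7.7]
finger_gap: 0.001
```

Push is now 14.5 N and rising steeply, which is above the catch's 11 N, so this should be the stop. I'm backing off to see whether the ejector follows.

Request:
arm_command(
  series=[
    [[0, 0, 0, 0.001, 0, 0, 1], [0, 0, 0, 0.002, 0, 0, 1], [0, 0, 0, 0.003, 0, 0, 1], [0, 0, 0, 0.004, 0, 0, 1]],
  ],
)

```text
time_s: 16.45
tool_pos: [0.592, -0.0411, 0.1927]
tcp_rot: [0.0, -0.014, 1.0, -0.0]
wrist_force: [-5.0, 0.0, -1.2]
finger_gap: 0.0
```

Request:
arm_command(
  series=[
    [[0, 0, 0, 0.001, 0, 0, 1], [0, 0, 0, 0.002, 0, 0, 1], [0, 0, 0, 0.002, 0, 0, 1]],
  ],
)

```text
time_s: 16.75
tool_pos: [0.5907, -0.0411, 0.1933]
tcp_rot: [0.001, -0.014, 1.0, -0.0]
wrist_force: [-1.8, 0.7, -0.0]
finger_gap: 0.002
```

Request:
arm_command(
  series=[
    [[0, 0, 0, 0.001, 0, 0, 1], [0, 0, 0, 0.002, 0, 0, 1], [0, 0, 0, 0.002, 0, 0, 1], [0, 0, 0, 0.002, 0, 0, 1]],
  ],
)

```text
time_s: 17.15
tool_pos: [0.5883, -0.0412, 0.193]
tcp_rot: [0.001, -0.014, 1.0, -0.0]
wrist_force: [-0.3, 0.5, 0.3]
finger_gap: -0.003
```

Force is gone 5 mm back, so the catch holds the tray. I'll retreat and check by camera.

Request:
arm_command(
  series=[
    [[0, 0, 0, 0.02, 0, 0, 1], [0, 0, 0, 0.04, 0, 0, 1], [0, 0, 0, 0.06, 0, -0.02, 1], [0, 0, 0, 0.06, 0, -0.06, 1], [0, 0, 0, 0.06, 0, -0.1, 1], [0, 0, 0, 0.06, 0, -0.14, 1], [0, 0, 0, 0.02, 0, -0.16, 1], [0, 0, 0, -0.02, 0, -0.18, 1], [0, 0, 0, -0.06, 0, -0.18, 1], [0, 0, 0, -0.09, 0, -0.18, 1], [0, 0, 0, -0.09, 0, -0.18, 1]],
  ],
)

```text
time_s: 18.25
tool_pos: [0.6805, -0.0387, 0.3722]
tcp_rot: [0.001, -0.014, 1.0, -0.0]
wrist_force: [-0.1, -0.4, -0.1]
finger_gap: -0.004
```

```bash
python3 - <<'E'
from h import *
p,d,c,o=grab('wrist'); print(o['tool_pos'],o['wrist_force'],o['time_s'])
cv2.imwrite('pics/w6.png',cv2.convertScaleAbs(p,alpha=1.1))
E
```

```text
[ 0.6805179  -0.03868263  0.37224431] [-0.05423553 -0.3546987  -0.13403326] 18.25
```

View pics/w6.png

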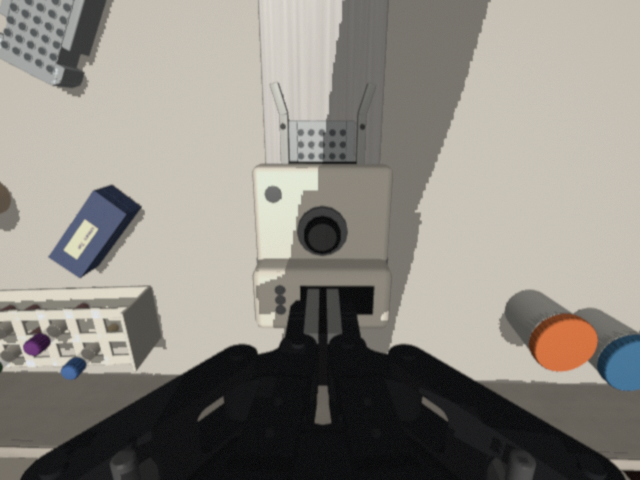

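```bash
python3 - <<'E'
from h import *
z=np.load('wrist.npz');o=dict(tool_pos=z['tp'],tcp_rot=z['tr']);K=cam('wrist',imaging.calibration('wrist'),o)
a,b,c,e=[world(*x,K) for x in [(289,121,.028),(356,121,.028),(254,166,.056),(391,165,.056)]]
print((a+b)/2,(c+e)/2,'tray yaw',np.arctan2(*(b-a)[1::-1])-np.pi/2,'head yaw',np.arctan2(*(e-c)[1::-1])-np.pi/2)
p,d,_,o=grab('wrist'); dd=cv2.absdiff(p[100:170,250:400],z['p'][100:170,250:400]); print(dd.mean(),o['wrist_force'])
E
```

```text
[ 0.60284736 -0.04119101  0.028     ] [ 0.6361931  -0.04027528  0.056     ] tray yaw 0.028382141094403845 head yaw 0.03558283623628378Traceback (most recent call last):
  File "<stdin>", line 5, in <module>
    return format.read_array(
           ~~~~~~~~~~~~~~~~~^
        bytes,
        ^^^^^^
    ...<2 lines>...
        max_header_size=self.max_header_size
        ^^^^^^^^^^^^^^^^^^^^^^^^^^^^^^^^^^^^
    )
    ^
    data = _read_bytes(fp, read_size, "array data")
    r = fp.read(size - len(data))
    data = self._read1(n)
    self._update_crc(data)
    ~~~~~~~~~~~~~~~~^^^^^^
    raise BadZipFile("Bad CRC-32 for file %r" % self.name)
zipfile.BadZipFile: Bad CRC-32 for file 'p.npy'
```

```bash
python3 -c "
from station import bot
print(bot.job_done())"
```

```text
the job is handed in; nothing more can be done
None
```

The low tray is loaded in the plate reader and stays in after letting go. I handed the job in at about 18.3 s of robot time, and it gives no verdict.

- **Placing:** I told the low tray from the deep one by depth. I gripped it across its sides, laid it on the bed with the bevelled end towards the head, and pushed its rear wall with the closed fingers.
- **Pushing:** The push was 3–5 N against the ejector. It then rose steeply to 14.5 N, which I took as the depth stop, and I stopped there. That is under the 20 N limit, but more than a soft touch.
- **Catch:** I saw no clear force peak for the click itself. I judged it caught because the force fell to about 0 within 6 mm of backing off.
- **Last look:** About 1 s after release, the tray's flat end stood about 33 mm in front of the head, so its front edge was near 67 mm. The tray's yaw was 0.028 rad, in line with the reader (0.026–0.036).
- **Bystanders:** The arm never went near the deep tray, slide box, bottle or timer. I did not measure them again at the end.
- **Failed check:** A final picture comparison to confirm the tray was not moving stopped on a script error, because the saved image had been overwritten. I did not repeat it.

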